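# Line up the stamp press bed with a drift pin, then bolt it

## Robot

A 6-joint arm with a two-finger parallel gripper is mounted at the origin on the work surface. World frame = base frame: x ahead of the robot, y to its left, z up, the work surface at z = 0. Lengths are in m, angles in degrees, forces in N, time in s.
With the tool pointing down it reaches from about 0.35 to 0.775 m from the base axis. Payload 7.3 kg.
Tool frame: the origin (TCP) lies midway between the tips of the shut fingers; the grasp point (between the pads) lies 19 mm behind it; z points along the fingers, y is the direction in which the jaws open and shut (so a half turn about z gives the same grasp; the last joint's range is limited). The gripper opens to 92 mm and grips with 3 to 60 N. Pads are 19 mm wide; open, the fingers measure 130 mm over their backs; the gripper's body (75 mm by 190 mm) begins 47 mm behind the grasp point.
Start: joints at [-82.735, 19.595, 87.324, -0, 73.075, -8.365], TCP at [0.141, -0.506, 0.227] pointing down, gripper open.
Joint ranges: [-145.02, 145.02], [-44.19, 115.74], [2.07, 154.8], [-57.11, 237.11], [16.16, 152.29], [-177.93, 177.93]. Speed limits (degrees/s): [147.25, 147.25, 180, 180, 180, 180].

## Interface

Orientations are given as [roll, pitch, yaw] about the fixed x, y, z axes, in that order (R = Rz(yaw) Ry(pitch) Rx(roll)).
In Python, from cell import ctrl, imaging gives the robot as it stands.
- The arm moves only by the shell command python3 -m inch 'ROWS' [OPENING] [FORCE]. ROWS is JSON, a list of rows, each an object with "dp": the shift along the tool's x, y, z in cm, a list of three; "angular": the turn, a rotation vector about the tool's x, y, z in rad, a list of three. A call has 1 to 12 rows; each row shifts and turns the commanded pose from where the row before left it, along the tool's axes as they then stand; what a row does not reach is not made up. A row lasts 1/12 s, in which the tool goes at most 41.7 mm and 7.16 degrees, less where a joint would pass 70% of its speed; a pose out of reach is approached as far as the arm can. A call is refused whole if a number of a shift passes 4.17 or a number of a turn 0.125, either way. A call with a gripper value outside its range is refused whole. OPENING is the opening, from 0 (shut) to 1 (fully open), set as the call begins (- or left out, the last holds). The fingers move at their own pace and stop on an object; FORCE is the grip in N (left out, the last holds). Time passes only in rows, so rows that do not move let the fingers close. It gives the time, the measured TCP pose, the force and the opening at its end, in the units of the state.
- ctrl.read_state(): the state, without advancing time (a new reading comes with each control period).
- imaging.capture(name): name is "scene" or "top"; returns the picture (400x640x3 uint8, blue, green, red); there is no depth.
- imaging.camera_model(name): a dict with "fx", "fy", "cx", "cy" (pixels), "cam_to_world" (4x4, takes a point from camera to world coordinates). Camera axes: x right, y up, looking along -z (the intrinsics and any distortion apply to the point x, -y, -z); pixel columns grow to the right and rows downward; lengths in m; the calibration is good to about 2 mm. A picture is of the moment at which its call begins. camera_model takes no time and is no camera call.
- ctrl.hand_in(): hands the job in, once; it reports no verdict.
The state is a dict: "time": time; "joint_pos": joint angles; "joint_vel": joint speeds; "joint_efforts": joint torques, N m; "tool_pos": TCP position; "tcp_rot": TCP orientation; "ft_force": force on the tool from outside, world axes, zero at the start; "ft_torque": the same for the moment, N m; "width": finger opening in m.
Only numpy, scipy, OpenCV 4.12 (cv2) and the standard library are available. Lean on these libraries where they do the work, as an engineer would, in place of code of your own. Each camera call takes 0.05 s, during which the arm holds its last target. There are 200 camera calls.

## Task

The die carrier inside the small stamp press bed has slipped sideways, so its holes no longer line up with those of the cover plate. Push the red-knobbed drift pin gently through the middle hole of the cover, feeling for the hidden hole below, until its flange sits fully home on the cover and has drawn the carrier into line; then, leaving the pin in, fit a black-knobbed bolt fully home in each outer hole. Never force anything (a push of 10 to 15 N is plenty), keep the cover plate in its nest on the bed, and leave the other things on the counter where they are.

Things in the scene. Friction and masses are not known exactly. Their poses are not given: they have to be found in the camera images.
- bed: Fixed, level press bed, a beige hollow box 94 x 200 x 57 mm (x across, y along, z up). Origin: centre of its underside. A ledge at z = 52 mm carries the cover plate, with 5 mm high lips round it (play of the plate about 1.5 mm each way). Inside, below the cover, sits the sliding die carrier (see carrier_seat).
- carrier_seat (a point): Fixed point of the bed: centre of the bed at z = 50 mm, level with the brass carrier's top face. The carrier (14 mm thick, empty space of 30 mm below) has three 20 mm holes spaced as the cover's, slides along bed y only against about 2.5 N of friction, and starts up to 8 mm either side of this point. Its position is not reported; little of it shows through the cover's holes.
- cover: Loose aluminium cover plate 80 x 186 x 10 mm (x, y, z), about 0.4 kg, lying in the bed's nest, its axes along the bed's. Origin: centre of its underside; top face at z = 10 mm. Three through holes on its centre line at y = -52, 0 and +52 mm, the middle one 28 mm, the outer ones 20 mm. There is 2 mm between it and the carrier.
- hole_mid (a point): Centre of the mouth (at the top face) of the cover's middle hole, 28 mm, for the drift pin; axes as the cover's.
- hole_left (a point): Centre of the mouth of the cover's outer hole at its y = +52 mm, 20 mm, for a bolt.
- hole_right (a point): Centre of the mouth of the cover's outer hole at its y = -52 mm, 20 mm, for a bolt.
- pin: Steel drift pin, 0.22 kg. Red knob to grip from above, 32 mm wide, over a 42 x 5 mm flange; knob top 48 mm above the seat. Origin: centre of the flat seat face under the flange; z up. Below: collar 26 mm thick to -10 mm (it fits the cover), shank 18 mm to -25, taper to -35, nose 14 mm to the flat tip at -49 mm. Hangs upright, loosely, in any one of the rack's slots.
- pin_tip (a point): Tip of the drift pin, 49 mm below its seat. On the carrier's solid face it stops with the seat 37 mm above the cover's top face; if it lands within about 3 mm of the carrier hole's centre it enters, and a gentle push lets the taper draw the carrier along until the seat meets the cover. The nose may be moved up to 7 mm off centre in the cover's hole.
- bolt_a: Plain bolt, no thread, simply pushed down; 0.18 kg. Black knob to grip from above, 32 mm wide, over a 42 x 5 mm flange; knob top 48 mm above the seat. Origin: centre of the flat seat face under the flange; z up. Shank 17 mm thick, 38 mm long, the last 8 mm tapering to 13 mm. Hangs upright, loosely, in any one of the rack's slots. Either bolt fits either outer hole.
- bolt_b: Second bolt, the same as bolt_a.
- rack: Fixed wooden tool block 64 x 184 x 56 mm (x, y, z) with three 28 mm round slots through its top in a row at y = -60, 0 and +60 mm. Origin: centre of its underside. The seat faces of the hanging tools rest on its top, z = 56 mm.
- dish_a: Bystander: clear round coin dish, 90 mm across, 40 mm tall; origin under its centre.
- dish_b: Bystander: second coin dish, the same size.
- red_lid: Bystander: dark red jar lid, 90 mm across, 12 mm tall.
- loupe: Bystander: steel loupe, 34 mm across, 22 mm tall, with a 50 mm cover leaf lying at its y side.
- driver: Bystander: screwdriver lying on the counter.
- stamp: Bystander: hand stamp, 50 x 75 mm foot, red ball on top, 78 mm tall.
- cards: Bystander: banded stack of cards, 60 x 90 x 30 mm.
There are look-alikes about, which are no part of the job. Leave any orange look-alike of the bolt_b alone. Leave any purple look-alike of the bolt_a alone.

How it is judged (in metres and radians):
On the way, in this order (a step that is already met when the one before it is completed fails the run):
1. the drift pin is fully home in the cover's middle hole (z of pin in the frame of hole_mid between -0.003 and 0.003 m and horizontal distance between pin and hole_mid below 0.005 m and angle between pin's own z axis and vertical below 0.08 rad), for 0.2 s.
2. with the pin still home, a bolt is fully home in one of the outer holes (all of step 1 and ((z of bolt_a in the frame of hole_left between -0.003 and 0.003 m and horizontal distance between bolt_a and hole_left below 0.005 m and angle between bolt_a's own z axis and vertical below 0.08 rad) or (z of bolt_a in the frame of hole_right between -0.003 and 0.003 m and horizontal distance between bolt_a and hole_right below 0.005 m and angle between bolt_a's own z axis and vertical below 0.08 rad) or (z of bolt_b in the frame of hole_left between -0.003 and 0.003 m and horizontal distance between bolt_b and hole_left below 0.005 m and angle between bolt_b's own z axis and vertical below 0.08 rad) or (z of bolt_b in the frame of hole_right between -0.003 and 0.003 m and horizontal distance between bolt_b and hole_right below 0.005 m and angle between bolt_b's own z axis and vertical below 0.08 rad))), for 0.2 s.
At the end, for the whole second after the job is handed in: The pin is in the middle hole and one bolt in each outer hole, each upright (within 0.08 rad), centred within 5 mm and its seat face within 3 mm of the cover's top face; the cover lies in its nest on the bed (underside 49 to 55 mm above the bed's underside); all are at rest (all of step 1 and ((z of bolt_a in the frame of hole_left between -0.003 and 0.003 m and horizontal distance between bolt_a and hole_left below 0.005 m and angle between each of bolt_a, bolt_b's own z axis and vertical below 0.08 rad and z of bolt_b in the frame of hole_right between -0.003 and 0.003 m and horizontal distance between bolt_b and hole_right below 0.005 m) or (z of bolt_a in the frame of hole_right between -0.003 and 0.003 m and horizontal distance between bolt_a and hole_right below 0.005 m and angle between each of bolt_a, bolt_b's own z axis and vertical below 0.08 rad and z of bolt_b in the frame of hole_left between -0.003 and 0.003 m and horizontal distance between bolt_b and hole_left below 0.005 m)) and z of cover in the frame of bed between 0.049 and 0.055 m and linear speed of each of pin, bolt_a, bolt_b, cover below 0.02 m/s); the robot touches nothing.
It fails at once if the pin or a bolt is forced onto the bed or its carrier with more than 60 N (peak), or onto the cover with more than 80 N (peak) (contact force between any of pin, bolt_a, bolt_b and bed above 60 N or contact force between any of pin, bolt_a, bolt_b and cover above 80 N).
It fails at once if the cover plate is lifted out of its nest (z of cover in the frame of bed above 0.06 m).
It fails at once if a bystander is moved by more than 30 mm (distance of any of dish_a, dish_b, red_lid, loupe, driver, stamp, cards from where it was at the start of the episode above 0.03 m).
It also fails if it takes over 72 s, if anything falls off the work surface, if the arm or the gripper's body presses on something with over 40 N, if the wrist force passes 120 N, or if a joint passes its speed limit or range.

## Working session

There is one attempt and no reset: what is moved stays moved. The work goes in short steps, Python scripts to look and compute and a shell command to move; the robot and the scene stay as the last step left them, time stands still between calls to the robot, and variables do not carry over. Pictures are saved under pics/ and viewed, about 8 in all and at most 12, crops included, and the job is handed in when it is done.

```bash
ls; mkdir -p pics; cat > h.py <<'E'
import numpy as np, cv2
from cell import ctrl, imaging
def ray(name,u,v):
    m=imaging.camera_model(name); T=np.array(m["cam_to_world"])
    d=T[:3,:3]@np.array([(u-m["cx"])/m["fx"],-(v-m["cy"])/m["fy"],-1.]); return T[:3,3],d
def px2w(name,u,v,z):
    o,d=ray(name,u,v); return o+d*(z-o[2])/d[2]
def w2px(name,p):
    m=imaging.camera_model(name); T=np.linalg.inv(np.array(m["cam_to_world"])); q=T[:3,:3]@np.array(p)+T[:3,3]
    return m["cx"]+m["fx"]*q[0]/-q[2], m["cy"]+m["fy"]*-q[1]/-q[2]
E
python3 - <<'E'
from h import *
for n in("scene","top"):
    im=imaging.capture(n); cv2.imwrite(f"pics/{n}0.png",im); m=imaging.camera_model(n); print(n,m)
s=ctrl.read_state(); print(s)
E
```

```text
pics
scene {'fx': 506.75243080786004, 'fy': 506.75243080786004, 'cx': 319.87135940892495, 'cy': 207.6457273390808, 'cam_to_world': array([[ 0.42348535, -0.63232274,  0.64871266,  1.3544436 ],
       [ 0.90589864,  0.29780103, -0.30110164, -0.34443328],
       [-0.00279388,  0.71518005,  0.69893468,  0.92069707],
       [ 0.        ,  0.        ,  0.        ,  1.        ]])}
top {'fx': 455.58257732565755, 'fy': 455.58257732565755, 'cx': 322.4771417002231, 'cy': 196.36235772122055, 'cam_to_world': array([[ 0.00781351,  0.98277911, -0.18461897,  0.33091085],
       [-0.99994668,  0.00892562,  0.00519346,  0.05377843],
       [ 0.00675186,  0.18456855,  0.98279645,  1.19138338],
       [ 0.        ,  0.        ,  0.        ,  1.        ]])}
{'time': 0.1, 'joint_pos': array([-8.27345351e+01,  1.96322047e+01,  8.73710548e+01, -1.23800810e-03,
        7.30736269e+01, -8.36722593e+00]), 'joint_vel': array([-0.11193128, -0.09628656, -0.09676519,  0.03574166, -0.00137992,
       -0.03242156]), 'joint_efforts': array([ 4.05350802e-04, -4.32006776e+01, -2.44692349e+01,  7.17993546e-02,
        5.25965681e-02, -5.92065226e-05]), 'tool_pos': array([ 0.14142335, -0.50522711,  0.2261209 ]), 'tcp_rot': array([-1.79923760e+02, -1.00169950e-02,  1.56330454e+01]), 'ft_force': array([ 0.26714488, -0.03616483, -0.39836382]), 'ft_torque': array([ 0.02386331,  0.00932392, -0.01240376]), 'width': 0.09148277371374247}
```

View pics/top0.png

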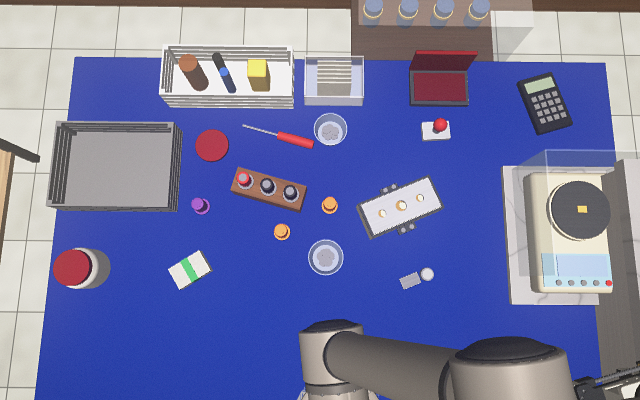

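View pics/scene0.png

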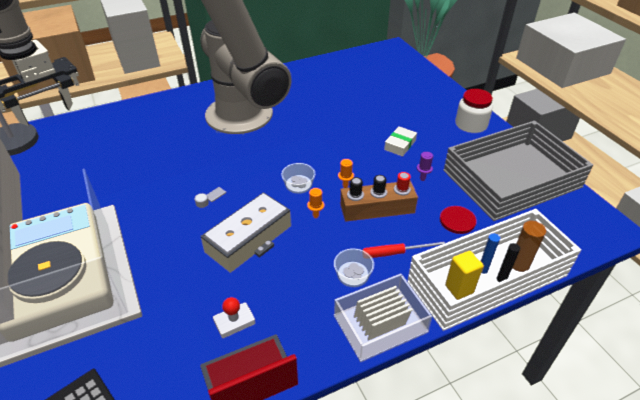

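The top view shows the rack (pin ~(243,179), bolts ~(267,186) and (290,192)) and the bed (centre ~(400,207)). I'll zoom in for better pixel positions.

```bash
python3 - <<'E'
from h import *
t=cv2.imread("pics/top0.png")[160:246,225:449]; s=cv2.imread("pics/scene0.png")[166:274,195:425]
a=cv2.resize(t,(784,301),interpolation=cv2.INTER_CUBIC); b=cv2.resize(s,(784,int(108*784/230)),interpolation=cv2.INTER_CUBIC)[:298]
cv2.imwrite("pics/zoom0.png",np.vstack([a,b[:298]]))
for n,u,v,z in [("top",243,179,.104),("top",267,186,.104),("top",290,192,.104),("top",400,206,.062),("scene",404,178,.104),("scene",380,181,.104),("scene",356,184,.104),("scene",247,222,.062)]:
    print(n,u,v,px2w(n,u,v,z).round(4))
E
```

```text
top 243 179 [0.5766 0.2425 0.104 ]
top 267 186 [0.5596 0.1834 0.104 ]
top 290 192 [0.5453 0.1271 0.104 ]
top 400 206 [ 0.5202 -0.1474  0.062 ]
scene 404 178 [0.5901 0.238  0.104 ]
scene 380 181 [0.5747 0.1792 0.104 ]
scene 356 184 [0.5595 0.1212 0.104 ]
scene 247 222 [ 0.5281 -0.1504  0.062 ]
```

View pics/zoom0.png

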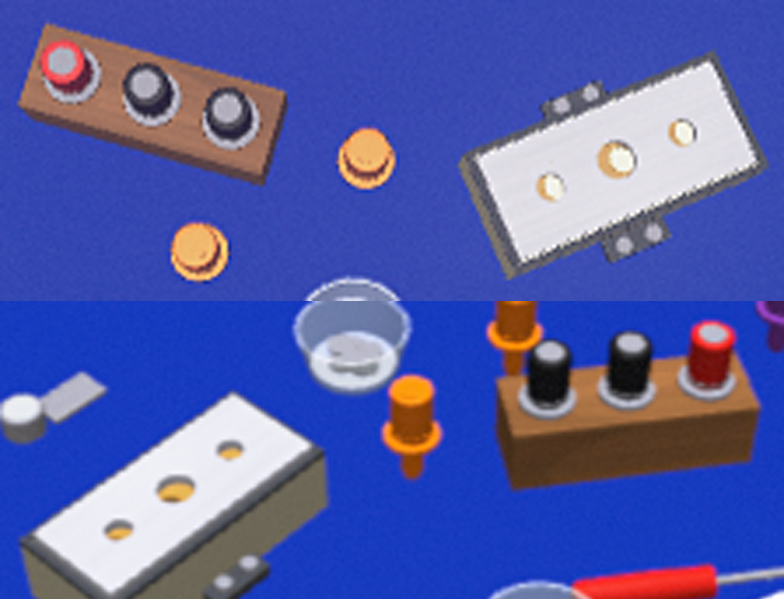

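```bash
cat >> h.py <<'E'
def tri(a,b):
    (o1,d1),(o2,d2)=ray("top",*a),ray("scene",*b)
    d1/=np.linalg.norm(d1);d2/=np.linalg.norm(d2)
    s=np.linalg.lstsq(np.c_[d1,-d2],o2-o1,rcond=None)[0]
    p,q=o1+s[0]*d1,o2+s[1]*d2; return (p+q)/2,np.linalg.norm(p-q)
E
python3 - <<'E'
from h import *
pts={"red":((243.6,177.7),(403.9,175.4),.104),"bk1":((267,184.3),(379.5,177.7),.104),"bk2":((290.1,190.6),(356,180.4),.104),
"hl":((382.4,213.4),(262.5,209.7),.062),"hm":((401.3,205.7),(246.6,221.1),.062),"hr":((419.9,197.7),(229.9,233.2),.062)}
for k,(a,b,z) in pts.items():
    p,e=tri(a,b); print(k,p.round(4),round(e,4),px2w("top",*a,z).round(4),px2w("scene",*b,z).round(4))
# rotation between tool yaw
E
```

```text
red [0.5806 0.2424 0.1031] 0.0023 [0.5798 0.2412 0.104 ] [0.5817 0.2429 0.104 ]
bk1 [0.5639 0.1837 0.1044] 0.0005 [0.5639 0.1836 0.104 ] [0.5635 0.1842 0.104 ]
bk2 [0.5486 0.1269 0.1048] 0.0001 [0.5487 0.1269 0.104 ] [0.5478 0.1274 0.104 ]
hl [ 0.5016 -0.1026  0.059 ] 0.0012 [ 0.501  -0.1028  0.062 ] [ 0.5048 -0.1029  0.062 ]
hm [ 0.5217 -0.1504  0.0591] 0.0017 [ 0.521  -0.1507  0.062 ] [ 0.5249 -0.1503  0.062 ]
hr [ 0.5426 -0.1981  0.0593] 0.0013 [ 0.5419 -0.1982  0.062 ] [ 0.5454 -0.198   0.062 ]
```

Triangulated distances agree with the given spacings (120 mm, 104 mm). Moving above the pin, jaws to be set across the row.

```bash
cat >> h.py <<'E'
from scipy.spatial.transform import Rotation as Ro
def go(p,yaw):
    "remaining shift in tool axes (cm) and turn (rotvec, rad) to reach TCP p, pointing down with yaw"
    s=ctrl.read_state(); R=Ro.from_euler("xyz",s["tcp_rot"],degrees=True); G=Ro.from_euler("xyz",[180,0,yaw],degrees=True)
    d=np.array(p)-s["tool_pos"]
    print("t",round(s["time"],2),"pos",s["tool_pos"].round(4),"rot",s["tcp_rot"].round(2),"F",s["ft_force"].round(1),"w",round(s["width"],4))
    print("shift now cm",(R.inv().apply(d)*100).round(2),"after turn",(G.inv().apply(d)*100).round(2),"turn",(R.inv()*G).as_rotvec().round(3))
E
R='{"dp":[2.6,-2.5,0],"angular":[0,0,0]}'
python3 -m inch '[{"dp":[1.3,-1.25,0],"angular":[0,0,0]},{"dp":[2.6,-2.5,0],"angular":[0,0,0]},{"dp":[2.6,-2.5,0],"angular":[0,0,0]},{"dp":[2.6,-2.5,0],"angular":[0,0,0]},{"dp":[2.6,-2.5,0],"angular":[0,0,0]},{"dp":[2.6,-2.5,0],"angular":[0,0,0]},{"dp":[2.6,-2.5,0],"angular":[0,0,0]},{"dp":[2.6,-2.5,0],"angular":[0,0,0]},{"dp":[2.6,-2.5,0],"angular":[0,0,0]},{"dp":[2.6,-2.5,0],"angular":[0,0,0]},{"dp":[2.6,-2.5,0],"angular":[0,0,0]},{"dp":[2.6,-2.5,0],"angular":[0,0,0]}]' 0.8 30
python3 -m inch '[{"dp":[2.6,-2.5,0],"angular":[0,0,0]},{"dp":[2.6,-2.5,0],"angular":[0,0,0]},{"dp":[2.6,-2.5,0],"angular":[0,0,0]},{"dp":[2.6,-2.5,0],"angular":[0,0,0]},{"dp":[2.6,-2.5,0],"angular":[0,0,0]},{"dp":[2.6,-2.5,0],"angular":[0,0,0]},{"dp":[2.6,-2.5,0],"angular":[0,0,0]},{"dp":[2.6,-2.5,0],"angular":[0,0,0]},{"dp":[2.6,-2.5,0],"angular":[0,0,0]},{"dp":[2.6,-2.5,0],"angular":[0,0,0]},{"dp":[2.6,-2.5,0],"angular":[0,0,0]},{"dp":[1.3,-1.25,0],"angular":[0,0,0]}]'
python3 -m inch '[{"dp":[0,0,0],"angular":[0,0,-0.114]},{"dp":[0,0,0],"angular":[0,0,-0.114]},{"dp":[0,0,0],"angular":[0,0,-0.114]},{"dp":[0,0,0],"angular":[0,0,-0.114]},{"dp":[0,0,0],"angular":[0,0,-0.114]},{"dp":[0,0,0],"angular":[0,0,-0.114]},{"dp":[0,0,0],"angular":[0,0,-0.114]},{"dp":[0,0,0],"angular":[0,0,-0.114]},{"dp":[0,0,0],"angular":[0,0,-0.114]},{"dp":[0,0,0],"angular":[0,0,0]}]'
python3 -c "
from h import *
go([.5806,.2424,.16],74.5)"
```

```text
time: 1.1
tool_pos: [0.3523, -0.1464, 0.2267]
tcp_rot: [180.0, 0.0, 15.6]
ft_force: [0.4, -1.2, -1.0]
width: 0.0735
time: 2.1
tool_pos: [0.5634, 0.2127, 0.2258]
tcp_rot: [-180.0, 0.0, 15.7]
ft_force: [-0.3, -0.8, 0.1]
width: 0.0737
time: 2.93
tool_pos: [0.5622, 0.2092, 0.2261]
tcp_rot: [-179.9, 0.0, 74.6]
ft_force: [0.2, -1.0, -1.0]
width: 0.0737
t 2.93 pos [0.5622 0.2092 0.2261] rot [-1.7994e+02  4.0000e-02  7.4650e+01] F [ 0.2 -1.  -1. ] w 0.0737
shift now cm [3.69 0.9  6.61] after turn [3.69 0.89 6.61] turn [-0.001  0.001  0.003]
```

```bash

python3 -m inch '[{"dp":[1.2,0.3,1.5],"angular":[0,0,0]},{"dp":[1.3,0.3,2],"angular":[0,0,0]},{"dp":[1.2,0.3,2],"angular":[0,0,0]},{"dp":[0,0,1],"angular":[0,0,0]},{"dp":[0,0,0],"angular":[0,0,0]},{"dp":[0,0,0],"angular":[0,0,0]}]'
python3 - <<'E'
from h import *
go([.5806,.2424,.071],74.5)
a=imaging.capture("top")[120:220,190:330]; b=imaging.capture("scene")[120:220,330:470]
cv2.imwrite("pics/above.png",np.hstack([cv2.resize(x,None,fx=2.85,fy=2.85,interpolation=2) for x in(a,b)]))
E
```

```text
time: 3.43
tool_pos: [0.5806, 0.242, 0.1614]
tcp_rot: [-179.9, 0.1, 74.3]
ft_force: [0.2, 0.4, 0.5]
width: 0.0733
t 3.43 pos [0.5806 0.242  0.1614] rot [-1.7993e+02  6.0000e-02  7.4330e+01] F [0.2 0.4 0.5] w 0.0733
shift now cm [ 0.05 -0.    9.04] after turn [ 0.03 -0.01  9.04] turn [-0.001  0.001 -0.003]
```

View pics/above.png

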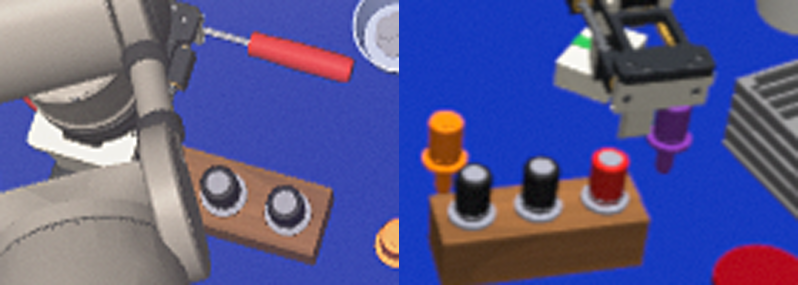

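Picture: gripper hangs over the red knob (scene view; near finger ~(415,165), knob top (404,175)); the arm hides the pin from above. Descending and gripping.

```bash

python3 -c "
from h import *
print(w2px('scene',[.5806-.035*.0,.242,.1614]), w2px('scene',[.5806+.04*.96,.242-.04*.27,.1614]))"
python3 -m inch '[{"dp":[0.05,0,1],"angular":[0,0,0]},{"dp":[0,0,2],"angular":[0,0,0]},{"dp":[0,0,2],"angular":[0,0,0]},{"dp":[0,0,1.5],"angular":[0,0,0]},{"dp":[0,0,1.5],"angular":[0,0,0]},{"dp":[0,0,1],"angular":[0,0,0]},{"dp":[0,0,0],"angular":[0,0,0]}]'
python3 -m inch '[{"dp":[0,0,0],"angular":[0,0,0]},{"dp":[0,0,0],"angular":[0,0,0]},{"dp":[0,0,0],"angular":[0,0,0]},{"dp":[0,0,0],"angular":[0,0,0]},{"dp":[0,0,0],"angular":[0,0,0]},{"dp":[0,0,0],"angular":[0,0,0]},{"dp":[0,0,0],"angular":[0,0,0]},{"dp":[0,0,0],"angular":[0,0,0]}]' 0 35
python3 -c "
from h import *
go([.5806,.2424,.16],74.5)"
```

```text
(np.float64(406.05361210968584), np.float64(156.97153181736985)) (np.float64(410.88795503692825), np.float64(167.56092330445625))
time: 4.12
tool_pos: [0.58, 0.2423, 0.0696]
tcp_rot: [-179.8, 0.1, 74.4]
ft_force: [-0.8, 0.2, 0.2]
width: 0.0735
time: 4.78
tool_pos: [0.5812, 0.243, 0.0719]
tcp_rot: [180.0, -0.0, 74.4]
ft_force: [-0.1, -0.3, 1.4]
width: 0.0316
t 4.78 pos [0.5812 0.243  0.0719] rot [179.99  -0.    74.42] F [-0.1 -0.3  1.4] w 0.0316
shift now cm [-0.07 -0.04 -8.81] after turn [-0.08 -0.05 -8.81] turn [ 0.    -0.    -0.001]
```

```bash

python3 -m inch '[{"dp":[0,0,-0.5],"angular":[0,0,0]},{"dp":[0,0,-1.5],"angular":[0,0,0]},{"dp":[0,0,-2],"angular":[0,0,0]},{"dp":[0,0,-2],"angular":[0,0,0]},{"dp":[0,0,-2],"angular":[0,0,0]},{"dp":[0,0,-2],"angular":[0,0,0]},{"dp":[0,0,-2],"angular":[0,0,0]},{"dp":[0,0,-1],"angular":[0,0,0]},{"dp":[-1,0.1,0],"angular":[0,0,0]},{"dp":[-2,0.3,0],"angular":[0,0,0]},{"dp":[-3,0.4,0],"angular":[0,0,0]},{"dp":[-3.2,0.4,0],"angular":[0,0,0]}]'
python3 -m inch '[{"dp":[-3.3,0.4,0],"angular":[0,0,0]},{"dp":[-3.3,0.4,0],"angular":[0,0,0]},{"dp":[-3.3,0.4,0],"angular":[0,0,0]},{"dp":[-3.3,0.4,0],"angular":[0,0,0]},{"dp":[-3.3,0.4,0],"angular":[0,0,0]},{"dp":[-3.3,0.4,0],"angular":[0,0,0]},{"dp":[-3.3,0.5,0],"angular":[0,0,0]},{"dp":[-3.3,0.5,0],"angular":[0,0,0]},{"dp":[-2,0.5,0],"angular":[0,0,0]},{"dp":[-1,0.2,0],"angular":[0,0,0]},{"dp":[0,0,0],"angular":[0,0,0]}]'
python3 -m inch '[{"dp":[0,0,0],"angular":[0,0,-0.113]},{"dp":[0,0,0],"angular":[0,0,-0.113]},{"dp":[0,0,0],"angular":[0,0,-0.113]},{"dp":[0,0,0],"angular":[0,0,-0.113]},{"dp":[0,0,0],"angular":[0,0,-0.113]},{"dp":[0,0,0],"angular":[0,0,-0.113]},{"dp":[0,0,0],"angular":[0,0,0]},{"dp":[0,0,0],"angular":[0,0,0]}]'
python3 - <<'E'
from h import *
go([.5225,-.1505,.15],113.2)
a=imaging.capture("top")[150:260,335:465]; b=imaging.capture("scene")[120:270,185:315]
cv2.imwrite("pics/bed1.png",np.hstack([cv2.resize(x,(396,int(x.shape[0]*396/130)),interpolation=2)[:335] if x.shape[0]<120 else cv2.copyMakeBorder(cv2.resize(x,(396,457),interpolation=2),0,0,0,0,0)[122:] for x in(a,b)]))
E
```

```text
time: 5.78
tool_pos: [0.5667, 0.1502, 0.1998]
tcp_rot: [-179.9, 0.1, 74.5]
ft_force: [-0.1, 0.4, -3.1]
width: 0.0314
time: 6.7
tool_pos: [0.5275, -0.1451, 0.2005]
tcp_rot: [-179.9, 0.0, 74.2]
ft_force: [0.3, -0.1, -3.0]
width: 0.0315
time: 7.37
tool_pos: [0.5283, -0.1417, 0.2013]
tcp_rot: [-180.0, -0.1, 113.1]
ft_force: [-0.1, -0.0, -1.9]
width: 0.0311
t 7.37 pos [ 0.5283 -0.1417  0.2013] rot [-1.7997e+02 -5.0000e-02  1.1314e+02] F [-0.1 -0.  -1.9] w 0.0311
shift now cm [-0.58 -0.88  5.13] after turn [-0.58 -0.88  5.13] turn [-0.001 -0.001 -0.001]
```

View pics/bed1.png

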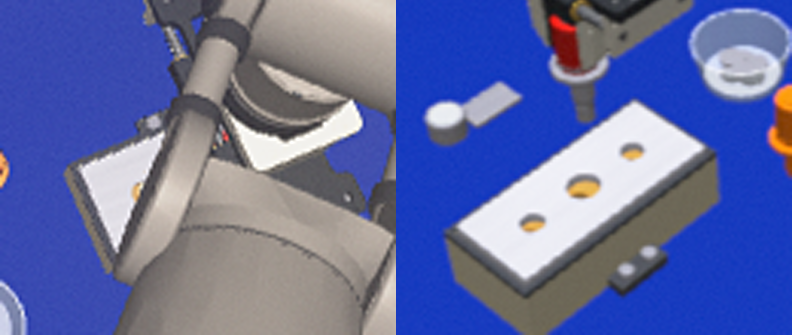

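```bash
python3 - <<'E'
from h import *
a=cv2.imread("pics/top0.png")[190:220,372:432]; b=cv2.imread("pics/scene0.png")[203:241,220:274]
a=cv2.resize(a,None,fx=12,fy=12,interpolation=2)[:300]; b=cv2.resize(b,None,fx=8,fy=8,interpolation=2)[:300]
b=cv2.copyMakeBorder(b,0,0,0,720-b.shape[1],0)
cv2.imwrite("pics/holes.png",np.vstack([a,b]))
print("tip",px2w("scene",247.4,198.8,.1364), "expected px",w2px("scene",[.5283,-.1417,.1364]))
E
```

```text
tip [ 0.53097761 -0.14237619  0.1364    ] expected px (np.float64(247.29209632675185), np.float64(197.97663947552346))
```

View pics/holes.png

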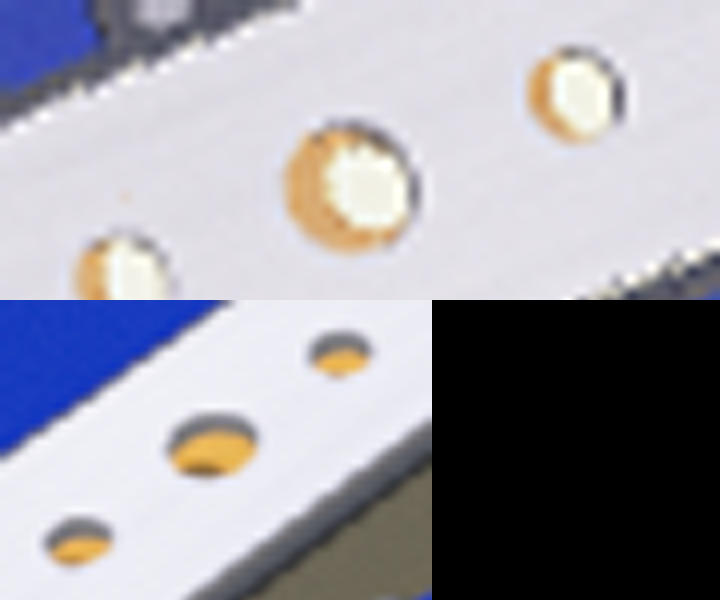

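```bash
python3 - <<'E'
from h import *
u=np.array([.395,-.919,0]); v=np.array([.919,.395,0]); c=px2w("top",401.3,205.6,.062); print(c)
f=lambda p:tuple(int(round(x)) for x in ((w2px("top",p)[0]-372)*12,(w2px("top",p)[1]-190)*12))
print("cover edges",f(c-.014*u),f(c+.014*u),f(c-.014*v))
for s in range(-8,9,2):
    k=c+s*.001*u; k[2]=.050; b=k.copy(); b[2]=.036
    print(s,"top L,R,nearx",f(k-.01*u),f(k+.01*u),f(k-.01*v),"bottom R",f(b+.01*u))
E
```

```text
[ 0.52122169 -0.15067279  0.062     ]
cover edges (291, 213) (412, 162) (379, 248)
-8 top L,R,nearx (264, 229) (350, 193) (327, 254) bottom R (339, 204)
-6 top L,R,nearx (273, 225) (359, 189) (335, 250) bottom R (347, 200)
-4 top L,R,nearx (281, 222) (367, 186) (344, 247) bottom R (356, 196)
-2 top L,R,nearx (290, 218) (376, 182) (353, 243) bottom R (364, 193)
0 top L,R,nearx (299, 215) (384, 179) (361, 240) bottom R (373, 189)
2 top L,R,nearx (307, 211) (393, 175) (370, 236) bottom R (381, 186)
4 top L,R,nearx (316, 207) (402, 171) (378, 232) bottom R (389, 182)
6 top L,R,nearx (324, 204) (410, 168) (387, 229) bottom R (398, 179)
8 top L,R,nearx (333, 200) (419, 164) (396, 225) bottom R (406, 175)
```

The top picture shows cream floor through the middle hole displaced right along the row (left edge (328,197) in the zoom): the carrier is offset about 6–7 mm toward hole_right's image side. I'll aim the nose 5.5 mm that way and check from just above.

```bash

python3 -c "
from h import *
go([.5239,-.1553,.140],113.2)"
```

```text
t 7.47 pos [ 0.5284 -0.1422  0.2014] rot [-1.7998e+02 -3.0000e-02  1.1314e+02] F [-1.2 -0.7 -1.8] w 0.0314
shift now cm [-1.03 -0.93  6.14] after turn [-1.02 -0.93  6.14] turn [-0.    -0.001 -0.001]
```

```bash

python3 -m inch '[{"dp":[-0.5,-0.45,0.5],"angular":[0,0,0]},{"dp":[-0.5,-0.45,1.2],"angular":[0,0,0]},{"dp":[0,0,1.5],"angular":[0,0,0]},{"dp":[0,0,1.5],"angular":[0,0,0]},{"dp":[0,0,1],"angular":[0,0,0]},{"dp":[0,0,0.4],"angular":[0,0,0]},{"dp":[0,0,0],"angular":[0,0,0]},{"dp":[0,0,0],"angular":[0,0,0]}]'
python3 - <<'E'
from h import *
go([.5239,-.1553,.140],113.2)
b=imaging.capture("scene")[180:250,205:295]
cv2.imwrite("pics/near1.png",cv2.resize(b,None,fx=8,fy=8,interpolation=2))
s=ctrl.read_state()["tool_pos"]; print("tip expected",w2px("scene",[s[0],s[1],s[2]-.065]))
E
```

```text
time: 8.13
tool_pos: [0.5244, -0.156, 0.141]
tcp_rot: [180.0, 0.0, 113.2]
ft_force: [0.1, 0.1, -2.1]
width: 0.0315
t 8.13 pos [ 0.5244 -0.156   0.141 ] rot [1.7998e+02 2.0000e-02 1.1324e+02] F [ 0.1  0.1 -2.1] w 0.0315
shift now cm [ 0.09 -0.02  0.1 ] after turn [ 0.09 -0.02  0.1 ] turn [0.    0.    0.001]
tip expected (np.float64(243.58095998272069), np.float64(217.5072713805495))
```

View pics/near1.png

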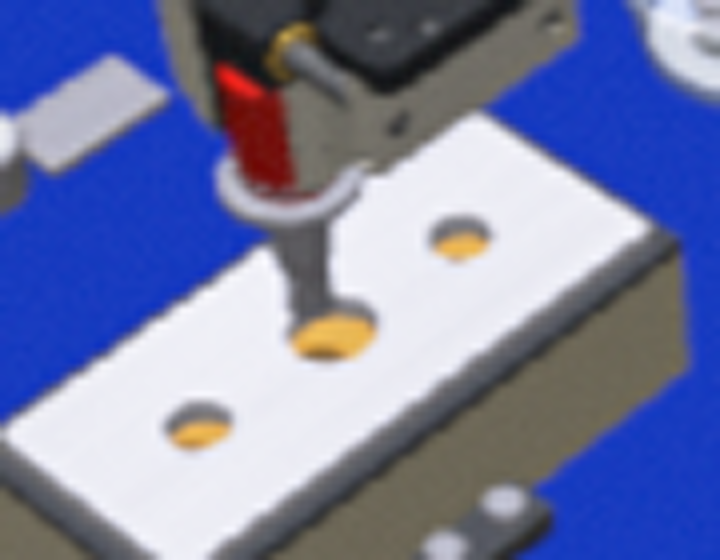

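Tip at ~(312,302) in the crop, matching prediction (309,300), and over the left-lower side of the hole (centre (333,331), lower and nearer). Lowering gently.

```bash

python3 -m inch '[{"dp":[0.05,0,0.4],"angular":[0,0,0]},{"dp":[0,0,0.5],"angular":[0,0,0]},{"dp":[0,0,0.4],"angular":[0,0,0]},{"dp":[0,0,0.3],"angular":[0,0,0]},{"dp":[0,0,0.2],"angular":[0,0,0]},{"dp":[0,0,0.2],"angular":[0,0,0]},{"dp":[0,0,0],"angular":[0,0,0]}]'
python3 -m inch '[{"dp":[0,0,0.15],"angular":[0,0,0]},{"dp":[0,0,0.15],"angular":[0,0,0]},{"dp":[0,0,0.15],"angular":[0,0,0]},{"dp":[0,0,0],"angular":[0,0,0]}]'
python3 -m inch '[{"dp":[0,0,0.15],"angular":[0,0,0]},{"dp":[0,0,0.15],"angular":[0,0,0]},{"dp":[0,0,0],"angular":[0,0,0]}]'
```

```text
time: 8.77
tool_pos: [0.5238, -0.1553, 0.1202]
tcp_rot: [-180.0, -0.0, 113.3]
ft_force: [-0.4, -0.9, -2.7]
width: 0.0313
time: 9.1
tool_pos: [0.5239, -0.1553, 0.1159]
tcp_rot: [-180.0, -0.0, 113.3]
ft_force: [-0.0, -0.7, -2.0]
width: 0.0317
time: 9.35
tool_pos: [0.524, -0.1554, 0.1129]
tcp_rot: [-180.0, -0.0, 113.3]
ft_force: [0.7, 0.2, -2.9]
width: 0.0312
```

Past the 37 mm stop height without force: nose is in the carrier hole. Lower a bit more, then shift to the cover hole's centre, dragging the carrier.

```bash

python3 -m inch '[{"dp":[0,0,0.2],"angular":[0,0,0]},{"dp":[0,0,0.2],"angular":[0,0,0]},{"dp":[0,0,0.2],"angular":[0,0,0]},{"dp":[0,0,0.2],"angular":[0,0,0]},{"dp":[0,0,0.1],"angular":[0,0,0]},{"dp":[0,0,0],"angular":[0,0,0]}]'
python3 -c "
from h import *
go([.5222,-.1502,.104],113.2)"
```

```text
time: 9.85
tool_pos: [0.524, -0.1554, 0.1039]
tcp_rot: [-180.0, -0.0, 113.3]
ft_force: [-0.5, 0.3, -3.6]
width: 0.0317
t 9.85 pos [ 0.524  -0.1554  0.1039] rot [-179.99   -0.    113.26] F [-0.5  0.3 -3.6] w 0.0317
shift now cm [ 0.55  0.04 -0.01] after turn [ 0.55  0.04 -0.01] turn [-0.    -0.     0.001]
```

```bash

python3 -m inch '[{"dp":[0.1,0.01,0],"angular":[0,0,0]},{"dp":[0.15,0.01,0],"angular":[0,0,0]},{"dp":[0.15,0.01,0],"angular":[0,0,0]},{"dp":[0.15,0.01,0],"angular":[0,0,0]},{"dp":[0,0,0],"angular":[0,0,0]},{"dp":[0,0,0],"angular":[0,0,0]}]'
python3 -m inch '[{"dp":[0,0,0.15],"angular":[0,0,0]},{"dp":[0,0,0.15],"angular":[0,0,0]},{"dp":[0,0,0.15],"angular":[0,0,0]},{"dp":[0,0,0.15],"angular":[0,0,0]},{"dp":[0,0,0.15],"angular":[0,0,0]},{"dp":[0,0,0.15],"angular":[0,0,0]},{"dp":[0,0,0.1],"angular":[0,0,0]},{"dp":[0,0,0],"angular":[0,0,0]}]'
python3 - <<'E'
from h import *
go([.5222,-.1502,.079],113.2)
b=imaging.capture("scene")[180:250,205:295]
cv2.imwrite("pics/near2.png",cv2.resize(b,None,fx=8,fy=8,interpolation=2))
E
```

```text
time: 10.35
tool_pos: [0.5221, -0.1501, 0.1043]
tcp_rot: [-180.0, -0.0, 113.3]
ft_force: [0.7, -2.5, -3.9]
width: 0.0314
time: 11.02
tool_pos: [0.5224, -0.1503, 0.0941]
tcp_rot: [180.0, 0.0, 113.3]
ft_force: [1.7, -1.5, -1.5]
width: 0.031
t 11.02 pos [ 0.5224 -0.1503  0.0941] rot [1.7998e+02 2.0000e-02 1.1326e+02] F [ 1.7 -1.5 -1.5] w 0.031
shift now cm [ 0.02 -0.02  1.51] after turn [ 0.02 -0.02  1.51] turn [0.    0.    0.001]
```

View pics/near2.png

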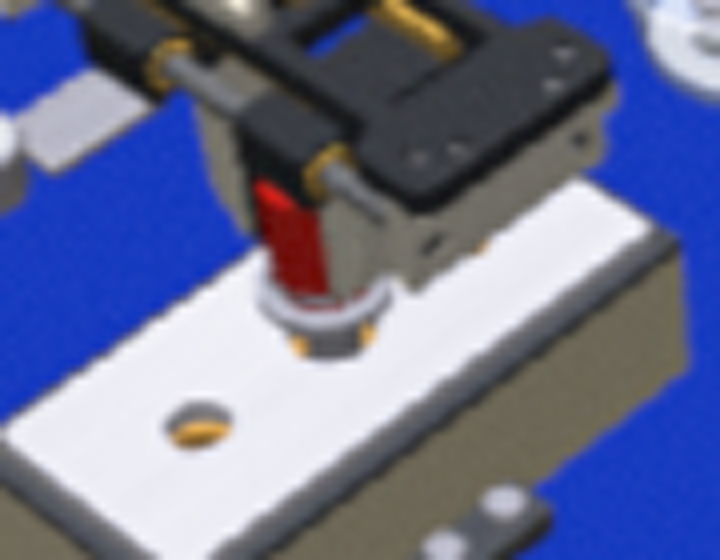

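Pin is centred in the hole (brass visible evenly at 298 and 368). Lowering the collar in.

```bash

python3 -m inch '[{"dp":[0,0,0.15],"angular":[0,0,0]},{"dp":[0,0,0.15],"angular":[0,0,0]},{"dp":[0,0,0.15],"angular":[0,0,0]},{"dp":[0,0,0.1],"angular":[0,0,0]},{"dp":[0,0,0],"angular":[0,0,0]}]'
python3 -m inch '[{"dp":[0,0,0.1],"angular":[0,0,0]},{"dp":[0,0,0.1],"angular":[0,0,0]},{"dp":[0,0,0],"angular":[0,0,0]}]'
python3 -m inch '[{"dp":[0,0,0.1],"angular":[0,0,0]},{"dp":[0,0,0],"angular":[0,0,0]}]'
```

```text
time: 11.48
tool_pos: [0.5221, -0.15, 0.0883]
tcp_rot: [-180.0, -0.0, 113.3]
ft_force: [2.5, -1.0, -1.6]
width: 0.0316
time: 11.73
tool_pos: [0.5221, -0.1501, 0.0865]
tcp_rot: [-180.0, -0.0, 113.3]
ft_force: [2.6, -1.9, -2.5]
width: 0.0313
time: 11.9
tool_pos: [0.5222, -0.1501, 0.0855]
tcp_rot: [-180.0, -0.0, 113.3]
ft_force: [1.5, -2.4, -1.4]
width: 0.0314
```

```bash

python3 -m inch '[{"dp":[0,0,0.1],"angular":[0,0,0]},{"dp":[0,0,0.1],"angular":[0,0,0]},{"dp":[0,0,0.1],"angular":[0,0,0]},{"dp":[0,0,0.1],"angular":[0,0,0]},{"dp":[0,0,0],"angular":[0,0,0]}]'
python3 -m inch '[{"dp":[0,0,0.1],"angular":[0,0,0]},{"dp":[0,0,0.1],"angular":[0,0,0]},{"dp":[0,0,0],"angular":[0,0,0]}]'
python3 -m inch '[{"dp":[0,0,0.1],"angular":[0,0,0]},{"dp":[0,0,0],"angular":[0,0,0]}]'
```

```text
time: 12.32
tool_pos: [0.5222, -0.1501, 0.0815]
tcp_rot: [-180.0, -0.0, 113.3]
ft_force: [1.4, -1.7, -2.6]
width: 0.0315
time: 12.57
tool_pos: [0.5222, -0.1502, 0.0795]
tcp_rot: [-180.0, -0.0, 113.3]
ft_force: [2.0, -2.1, -1.4]
width: 0.0313
time: 12.73
tool_pos: [0.5222, -0.1502, 0.0786]
tcp_rot: [-180.0, 0.0, 113.3]
ft_force: [1.8, -1.1, -2.0]
width: 0.0313
```

Another millimetre or two until the flange seats.

```bash

python3 -m inch '[{"dp":[0,0,0.07],"angular":[0,0,0]},{"dp":[0,0,0],"angular":[0,0,0]}]'
python3 -m inch '[{"dp":[0,0,0.07],"angular":[0,0,0]},{"dp":[0,0,0],"angular":[0,0,0]}]'
python3 -m inch '[{"dp":[0,0,0.07],"angular":[0,0,0]},{"dp":[0,0,0],"angular":[0,0,0]}]'
```

```text
time: 12.9
tool_pos: [0.5222, -0.1502, 0.078]
tcp_rot: [180.0, 0.0, 113.3]
ft_force: [1.6, -2.2, -1.5]
width: 0.0312
time: 13.07
tool_pos: [0.5223, -0.1503, 0.0779]
tcp_rot: [180.0, 0.0, 113.3]
ft_force: [-0.3, -1.1, 4.6]
width: 0.0316
time: 13.23
tool_pos: [0.5223, -0.1503, 0.0779]
tcp_rot: [180.0, 0.0, 113.3]
ft_force: [-1.5, -0.7, 10.1]
width: 0.0312
```

Flange seated (10 N, seat at 0.062 m). Release, lift, turn, and go above the nearest bolt.

```bash

python3 -m inch '[{"dp":[0,0,-0.1],"angular":[0,0,0]},{"dp":[0,0,0],"angular":[0,0,0]},{"dp":[0,0,0],"angular":[0,0,0]},{"dp":[0,0,0],"angular":[0,0,0]},{"dp":[0,0,0],"angular":[0,0,0]},{"dp":[0,0,-0.5],"angular":[0,0,0]},{"dp":[0,0,-1.5],"angular":[0,0,0]},{"dp":[0,0,-2],"angular":[0,0,0]},{"dp":[0,0,-2.5],"angular":[0,0,0]},{"dp":[0,0,-2.5],"angular":[0,0,0]},{"dp":[0,0,-1],"angular":[0,0,0]},{"dp":[0,0,0],"angular":[0,0,0]}]' 0.75 35
python3 -m inch '[{"dp":[0,0,0],"angular":[0,0,0.112]},{"dp":[0,0,0],"angular":[0,0,0.112]},{"dp":[0,0,0],"angular":[0,0,0.112]},{"dp":[0,0,0],"angular":[0,0,0.112]},{"dp":[0,0,0],"angular":[0,0,0.112]},{"dp":[0,0,0],"angular":[0,0,0.112]},{"dp":[0,0,0],"angular":[0,0,0]}]'
python3 -m inch '[{"dp":[1.5,-0.2,0],"angular":[0,0,0]},{"dp":[3,-0.5,0],"angular":[0,0,0]},{"dp":[3,-0.6,0],"angular":[0,0,0]},{"dp":[3,-0.6,0],"angular":[0,0,0]},{"dp":[3,-0.6,0],"angular":[0,0,0]},{"dp":[3,-0.6,0],"angular":[0,0,0]},{"dp":[3,-0.6,0],"angular":[0,0,0]},{"dp":[3,-0.5,0],"angular":[0,0,0]},{"dp":[3,-0.5,0],"angular":[0,0,0]},{"dp":[1.5,-0.1,0],"angular":[0,0,0]},{"dp":[0,0,0],"angular":[0,0,0]}]'
python3 - <<'E'
from h import *
go([.549,.1272,.071],74.5)
b=imaging.capture("scene")[150:250,205:305]
cv2.imwrite("pics/pin_in.png",cv2.resize(b,None,fx=5,fy=5,interpolation=2))
E
```

```text
time: 14.23
tool_pos: [0.5235, -0.1507, 0.1802]
tcp_rot: [179.8, 0.2, 113.3]
ft_force: [1.0, -0.5, -0.1]
width: 0.0689
time: 14.82
tool_pos: [0.5215, -0.1498, 0.1759]
tcp_rot: [-179.8, -0.0, 74.5]
ft_force: [0.5, 1.0, 0.2]
width: 0.0689
time: 15.73
tool_pos: [0.5464, 0.126, 0.1763]
tcp_rot: [-179.9, -0.0, 75.2]
ft_force: [-0.8, 0.0, -0.4]
width: 0.0688
t 15.73 pos [0.5464 0.126  0.1763] rot [-1.799e+02 -1.000e-02  7.517e+01] F [-0.8  0.  -0.4] w 0.0688
shift now cm [ 0.18  0.24 10.53] after turn [ 0.18  0.22 10.53] turn [-0.002 -0.     0.012]
```

View pics/pin_in.png

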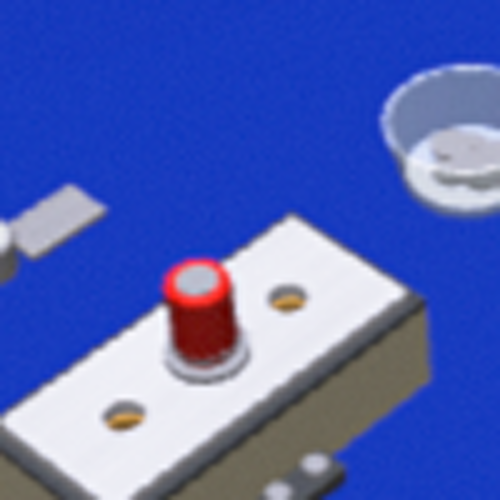

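The pin stands upright, flange flush on the cover (centre ~(206,360) in the crop), outer holes open at (287,298) and (125,415). Now grip the first bolt.

```bash

python3 -m inch '[{"dp":[0.1,0.1,1],"angular":[0,0,0.012]},{"dp":[0.08,0.12,2],"angular":[0,0,0]},{"dp":[0,0,1.5],"angular":[0,0,0]},{"dp":[0,0,0.5],"angular":[0,0,0]},{"dp":[0,0,1.5],"angular":[0,0,0]},{"dp":[0,0,1.5],"angular":[0,0,0]},{"dp":[0,0,1.5],"angular":[0,0,0]},{"dp":[0,0,1],"angular":[0,0,0]},{"dp":[0,0,0],"angular":[0,0,0]}]'
python3 -m inch '[{"dp":[0,0,0],"angular":[0,0,0]},{"dp":[0,0,0],"angular":[0,0,0]},{"dp":[0,0,0],"angular":[0,0,0]},{"dp":[0,0,0],"angular":[0,0,0]},{"dp":[0,0,0],"angular":[0,0,0]},{"dp":[0,0,0],"angular":[0,0,0]},{"dp":[0,0,0],"angular":[0,0,0]}]' 0 35
python3 -c "
from h import *
go([.5641,.184,.071],74.5)"
```

```text
time: 16.53
tool_pos: [0.5481, 0.1231, 0.0704]
tcp_rot: [-179.8, 0.1, 74.0]
ft_force: [-0.6, 1.3, 0.1]
width: 0.0689
time: 17.12
tool_pos: [0.5493, 0.1242, 0.0729]
tcp_rot: [-180.0, 0.0, 74.1]
ft_force: [-1.2, 0.8, 3.4]
width: 0.0315
t 17.12 pos [0.5493 0.1242 0.0729] rot [-180.      0.     74.08] F [-1.2  0.8  3.4] w 0.0315
shift now cm [ 6.15 -0.22  0.19] after turn [ 6.16 -0.18  0.19] turn [-0.     0.    -0.007]
```

The TCP settled 3 mm short along the row; open, shift and regrip to be centred.

```bash

python3 -m inch '[{"dp":[0,0,0],"angular":[0,0,0]},{"dp":[0,0,0],"angular":[0,0,0]},{"dp":[0,0,0],"angular":[0,0,0]},{"dp":[0.28,0,0],"angular":[0,0,0]},{"dp":[0,0,0],"angular":[0,0,0]},{"dp":[0,0,0],"angular":[0,0,0]}]' 0.6 35
python3 -m inch '[{"dp":[0,0,0],"angular":[0,0,0]},{"dp":[0,0,0],"angular":[0,0,0]},{"dp":[0,0,0],"angular":[0,0,0]},{"dp":[0,0,0],"angular":[0,0,0]},{"dp":[0,0,0],"angular":[0,0,0]},{"dp":[0,0,0],"angular":[0,0,0]}]' 0 35
python3 -c "
from h import *
go([.5641,.184,.071],74.5)"
```

```text
time: 17.62
tool_pos: [0.5503, 0.1269, 0.0725]
tcp_rot: [180.0, 0.0, 74.1]
ft_force: [-0.4, -1.0, 0.5]
width: 0.055
time: 18.12
tool_pos: [0.5502, 0.1268, 0.0726]
tcp_rot: [180.0, 0.0, 74.1]
ft_force: [0.2, 0.1, -0.4]
width: 0.0312
t 18.12 pos [0.5502 0.1268 0.0726] rot [180.     0.    74.07] F [ 0.2  0.1 -0.4] w 0.0312
shift now cm [ 5.88 -0.24  0.16] after turn [ 5.89 -0.19  0.16] turn [ 0.     0.    -0.008]
```

```bash

python3 -m inch '[{"dp":[0,0,-0.5],"angular":[0,0,0]},{"dp":[0,0,-1.5],"angular":[0,0,0]},{"dp":[0,0,-2],"angular":[0,0,0]},{"dp":[0,0,-2],"angular":[0,0,0]},{"dp":[0,0,-2],"angular":[0,0,0]},{"dp":[0,0,-2],"angular":[0,0,0]},{"dp":[0,0,-1],"angular":[0,0,0]},{"dp":[-1,0,0],"angular":[0,0,0]},{"dp":[-2,0.1,0],"angular":[0,0,0]},{"dp":[-3,0.2,0],"angular":[0,0,0]},{"dp":[-3,0.2,0],"angular":[0,0,0]},{"dp":[-3,0.2,0],"angular":[0,0,0]}]'
python3 -m inch '[{"dp":[-3,0.2,0],"angular":[0,0,0]},{"dp":[-3,0.2,0],"angular":[0,0,0]},{"dp":[-2.5,0.3,0],"angular":[0,0,0]},{"dp":[-2,0.2,0],"angular":[0,0,0]},{"dp":[-0.8,0,0],"angular":[0,0,0]},{"dp":[0,0,0],"angular":[0,0,-0.113]},{"dp":[0,0,0],"angular":[0,0,-0.113]},{"dp":[0,0,0],"angular":[0,0,-0.113]},{"dp":[0,0,0],"angular":[0,0,-0.113]},{"dp":[0,0,0],"angular":[0,0,-0.113]},{"dp":[0,0,0],"angular":[0,0,-0.113]},{"dp":[0,0,0],"angular":[0,0,0]}]'
python3 -m inch '[{"dp":[0,0,0],"angular":[0,0,0]},{"dp":[0,0,0],"angular":[0,0,0]},{"dp":[0,0,0],"angular":[0,0,0]}]'
python3 -c "
from h import *
go([.5018,-.1024,.13],113.2)"
```

```text
time: 19.12
tool_pos: [0.5225, 0.008, 0.1811]
tcp_rot: [-179.9, 0.0, 74.1]
ft_force: [-0.2, -0.7, -1.6]
width: 0.0313
time: 20.12
tool_pos: [0.5009, -0.1013, 0.1816]
tcp_rot: [-179.9, -0.1, 113.2]
ft_force: [-1.1, -0.3, -2.3]
width: 0.0316
time: 20.37
tool_pos: [0.5015, -0.1015, 0.1823]
tcp_rot: [-180.0, -0.0, 112.8]
ft_force: [0.1, 0.7, -1.1]
width: 0.0314
t 20.37 pos [ 0.5015 -0.1015  0.1823] rot [-1.7998e+02 -2.0000e-02  1.1279e+02] F [ 0.1  0.7 -1.1] w 0.0314
shift now cm [-0.09 -0.    5.23] after turn [-0.09 -0.01  5.23] turn [-0.    -0.    -0.007]
```

```bash

python3 -m inch '[{"dp":[-0.09,0,1],"angular":[0,0,-0.007]},{"dp":[0,0,1.5],"angular":[0,0,0]},{"dp":[0,0,1.5],"angular":[0,0,0]},{"dp":[0,0,0.8],"angular":[0,0,0]},{"dp":[0,0,0.6],"angular":[0,0,0]},{"dp":[0,0,0],"angular":[0,0,0]},{"dp":[0,0,0],"angular":[0,0,0]},{"dp":[0,0,0],"angular":[0,0,0]}]'
python3 - <<'E'
from h import *
go([.5018,-.1024,.13],113.2)
b=imaging.capture("scene")[180:250,205:295]
cv2.imwrite("pics/near3.png",cv2.resize(b,None,fx=8,fy=8,interpolation=2))
s=ctrl.read_state()["tool_pos"]; print("tip expected",(np.array(w2px("scene",[s[0],s[1],s[2]-.0546]))-[205,180])*8)
E
```

```text
time: 21.03
tool_pos: [0.5025, -0.1027, 0.1292]
tcp_rot: [180.0, 0.1, 113.3]
ft_force: [-0.9, -0.7, -1.3]
width: 0.0312
t 21.03 pos [ 0.5025 -0.1027  0.1292] rot [1.7995e+02 5.0000e-02 1.1331e+02] F [-0.9 -0.7 -1.3] w 0.0312
shift now cm [ 0.05 -0.06 -0.08] after turn [ 0.05 -0.06 -0.08] turn [0.001 0.001 0.002]
tip expected [454.59053215 202.3752964 ]
```

View pics/near3.png

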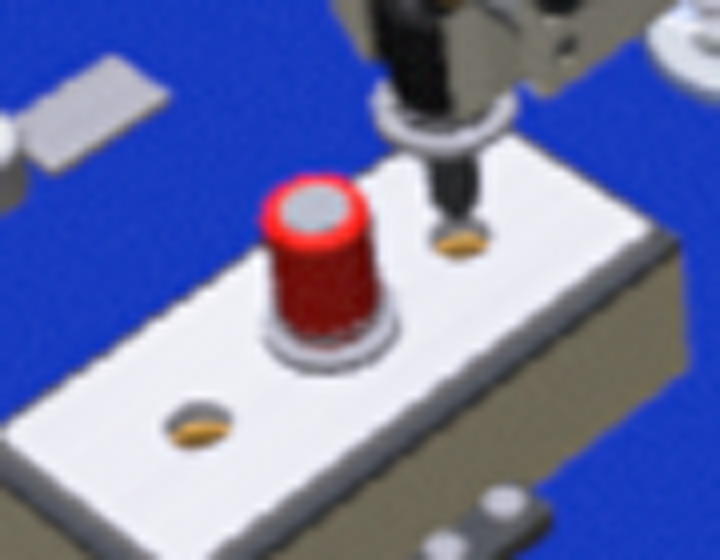

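Tip ~(458,208) above the hole (461,238); within about 1 mm. Lowering with a small correction.

```bash

python3 -m inch '[{"dp":[0.07,-0.03,0.3],"angular":[0,0,0]},{"dp":[0,0,0.4],"angular":[0,0,0]},{"dp":[0,0,0.4],"angular":[0,0,0]},{"dp":[0,0,0.3],"angular":[0,0,0]},{"dp":[0,0,0.2],"angular":[0,0,0]},{"dp":[0,0,0],"angular":[0,0,0]}]'
python3 -m inch '[{"dp":[0,0,0.15],"angular":[0,0,0]},{"dp":[0,0,0.15],"angular":[0,0,0]},{"dp":[0,0,0],"angular":[0,0,0]}]'
python3 -m inch '[{"dp":[0,0,0.15],"angular":[0,0,0]},{"dp":[0,0,0.15],"angular":[0,0,0]},{"dp":[0,0,0],"angular":[0,0,0]}]'
python3 -m inch '[{"dp":[0,0,0.15],"angular":[0,0,0]},{"dp":[0,0,0.15],"angular":[0,0,0]},{"dp":[0,0,0],"angular":[0,0,0]}]'
```

```text
time: 21.58
tool_pos: [0.5012, -0.1019, 0.112]
tcp_rot: [-180.0, -0.0, 113.3]
ft_force: [0.1, 0.0, -1.3]
width: 0.0315
time: 21.83
tool_pos: [0.5014, -0.102, 0.1094]
tcp_rot: [-180.0, -0.0, 113.3]
ft_force: [0.3, -0.4, -1.1]
width: 0.0315
time: 22.08
tool_pos: [0.5013, -0.1019, 0.1063]
tcp_rot: [-180.0, -0.0, 113.3]
ft_force: [-0.8, 0.6, -1.3]
width: 0.0314
time: 22.33
tool_pos: [0.5013, -0.1019, 0.1033]
tcp_rot: [-180.0, -0.0, 113.3]
ft_force: [-0.3, -0.6, -2.1]
width: 0.0317
```

```bash

python3 -m inch '[{"dp":[0,0,0.15],"angular":[0,0,0]},{"dp":[0,0,0.15],"angular":[0,0,0]},{"dp":[0,0,0],"angular":[0,0,0]}]'
python3 -m inch '[{"dp":[0,0,0.15],"angular":[0,0,0]},{"dp":[0,0,0.15],"angular":[0,0,0]},{"dp":[0,0,0],"angular":[0,0,0]}]'
python3 -m inch '[{"dp":[0,0,0.15],"angular":[0,0,0]},{"dp":[0,0,0.15],"angular":[0,0,0]},{"dp":[0,0,0],"angular":[0,0,0]}]'
```

```text
time: 22.58
tool_pos: [0.5013, -0.1019, 0.1003]
tcp_rot: [-180.0, -0.0, 113.3]
ft_force: [-0.2, -0.4, -1.8]
width: 0.0315
time: 22.83
tool_pos: [0.5014, -0.1019, 0.0973]
tcp_rot: [-180.0, -0.0, 113.3]
ft_force: [0.6, 0.3, -2.6]
width: 0.0316
time: 23.08
tool_pos: [0.5015, -0.102, 0.0943]
tcp_rot: [-180.0, -0.0, 113.3]
ft_force: [-0.3, -0.2, -2.2]
width: 0.0312
```

Free sliding, well into the carrier. 15.7 mm to go.

```bash

python3 -m inch '[{"dp":[0,0,0.2],"angular":[0,0,0]},{"dp":[0,0,0.2],"angular":[0,0,0]},{"dp":[0,0,0.2],"angular":[0,0,0]},{"dp":[0,0,0.2],"angular":[0,0,0]},{"dp":[0,0,0],"angular":[0,0,0]}]'
python3 -m inch '[{"dp":[0,0,0.2],"angular":[0,0,0]},{"dp":[0,0,0.15],"angular":[0,0,0]},{"dp":[0,0,0.15],"angular":[0,0,0]},{"dp":[0,0,0.1],"angular":[0,0,0]},{"dp":[0,0,0],"angular":[0,0,0]}]'
python3 -m inch '[{"dp":[0,0,0.1],"angular":[0,0,0]},{"dp":[0,0,0.1],"angular":[0,0,0]},{"dp":[0,0,0],"angular":[0,0,0]}]'
```

```text
time: 23.5
tool_pos: [0.5015, -0.102, 0.0862]
tcp_rot: [-180.0, -0.0, 113.3]
ft_force: [0.2, -0.8, -2.5]
width: 0.0312
time: 23.92
tool_pos: [0.5015, -0.102, 0.0804]
tcp_rot: [-180.0, 0.0, 113.3]
ft_force: [0.7, -1.4, -2.6]
width: 0.0317
time: 24.17
tool_pos: [0.5015, -0.102, 0.0786]
tcp_rot: [180.0, 0.0, 113.3]
ft_force: [-0.1, 0.3, -1.9]
width: 0.0311
```

```bash

python3 -m inch '[{"dp":[0,0,0.07],"angular":[0,0,0]},{"dp":[0,0,0],"angular":[0,0,0]}]'
python3 -m inch '[{"dp":[0,0,0.06],"angular":[0,0,0]},{"dp":[0,0,0],"angular":[0,0,0]}]'
```

```text
time: 24.33
tool_pos: [0.5015, -0.102, 0.0786]
tcp_rot: [180.0, 0.0, 113.3]
ft_force: [-2.0, 1.0, 3.3]
width: 0.0316
time: 24.5
tool_pos: [0.5015, -0.102, 0.0785]
tcp_rot: [180.0, 0.0, 113.3]
ft_force: [-3.3, 1.6, 10.0]
width: 0.0312
```

Seated at 10 N. Release and fetch the second bolt.

```bash

python3 -m inch '[{"dp":[0,0,-0.1],"angular":[0,0,0]},{"dp":[0,0,0],"angular":[0,0,0]},{"dp":[0,0,0],"angular":[0,0,0]},{"dp":[0,0,0],"angular":[0,0,0]},{"dp":[0,0,0],"angular":[0,0,0]},{"dp":[0,0,-0.5],"angular":[0,0,0]},{"dp":[0,0,-1.5],"angular":[0,0,0]},{"dp":[0,0,-2],"angular":[0,0,0]},{"dp":[0,0,-2.5],"angular":[0,0,0]},{"dp":[0,0,-2.5],"angular":[0,0,0]},{"dp":[0,0,-1],"angular":[0,0,0]},{"dp":[0,0,0],"angular":[0,0,0]}]' 0.75 35
python3 -m inch '[{"dp":[0,0,0],"angular":[0,0,0.113]},{"dp":[0,0,0],"angular":[0,0,0.113]},{"dp":[0,0,0],"angular":[0,0,0.113]},{"dp":[0,0,0],"angular":[0,0,0.113]},{"dp":[0,0,0],"angular":[0,0,0.113]},{"dp":[0,0,0],"angular":[0,0,0.112]},{"dp":[0,0,0],"angular":[0,0,0]}]'
python3 -m inch '[{"dp":[1.5,0,0],"angular":[0,0,0]},{"dp":[3,-0.1,0],"angular":[0,0,0]},{"dp":[3,-0.2,0],"angular":[0,0,0]},{"dp":[3,-0.2,0],"angular":[0,0,0]},{"dp":[3,-0.2,0],"angular":[0,0,0]},{"dp":[3,-0.2,0],"angular":[0,0,0]},{"dp":[3,-0.2,0],"angular":[0,0,0]},{"dp":[3,-0.2,0],"angular":[0,0,0]},{"dp":[3,-0.1,0],"angular":[0,0,0]},{"dp":[2.5,-0.1,0],"angular":[0,0,0]},{"dp":[1.2,0,0],"angular":[0,0,0]},{"dp":[0,0,0],"angular":[0,0,0]}]'
python3 -m inch '[{"dp":[0,0,0],"angular":[0,0,0]},{"dp":[0,0,0],"angular":[0,0,0]},{"dp":[0,0,0],"angular":[0,0,0]}]'
python3 - <<'E'
from h import *
go([.565,.184,.0715],74.5)
b=imaging.capture("scene")[150:250,205:305]
cv2.imwrite("pics/bolt_in.png",cv2.resize(b,None,fx=5,fy=5,interpolation=2))
E
```

```text
time: 25.5
tool_pos: [0.5029, -0.1024, 0.1808]
tcp_rot: [179.8, 0.2, 113.3]
ft_force: [0.2, -0.6, -1.0]
width: 0.0686
time: 26.08
tool_pos: [0.5007, -0.1017, 0.1767]
tcp_rot: [-179.8, -0.0, 74.3]
ft_force: [0.2, 0.8, 0.6]
width: 0.0686
time: 27.08
tool_pos: [0.5647, 0.1855, 0.177]
tcp_rot: [-179.9, 0.0, 74.8]
ft_force: [-0.1, -0.8, 0.0]
width: 0.0689
time: 27.33
tool_pos: [0.5648, 0.182, 0.1782]
tcp_rot: [-180.0, 0.0, 74.5]
ft_force: [0.2, 0.3, 0.2]
width: 0.0691
t 27.33 pos [0.5648 0.182  0.1782] rot [-1.7998e+02  4.0000e-02  7.4480e+01] F [0.2 0.3 0.2] w 0.0691
shift now cm [ 0.21 -0.03 10.67] after turn [ 0.2  -0.04 10.67] turn [-0.     0.001 -0.   ]
```

View pics/bolt_in.png

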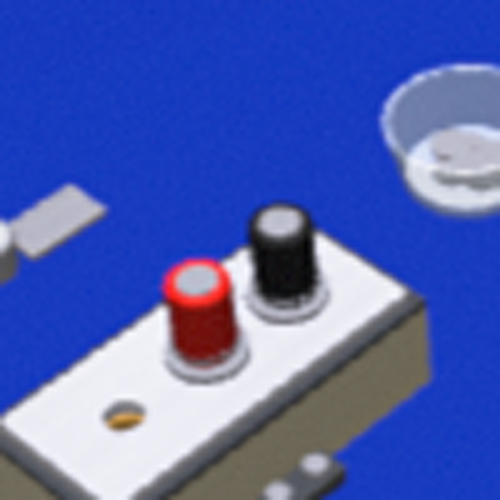

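Pin and first bolt both stand flush and upright (flanges at (206,360) and (287,298)). Gripping the second bolt.

```bash

python3 -m inch '[{"dp":[0.2,0,1],"angular":[0,0,0]},{"dp":[0,0,2],"angular":[0,0,0]},{"dp":[0,0,1.5],"angular":[0,0,0]},{"dp":[0,0,1.5],"angular":[0,0,0]},{"dp":[0,0,1.5],"angular":[0,0,0]},{"dp":[0,0,1.5],"angular":[0,0,0]},{"dp":[0,0,1],"angular":[0,0,0]},{"dp":[0,0,0.6],"angular":[0,0,0]},{"dp":[0,0,0],"angular":[0,0,0]},{"dp":[0,0,0],"angular":[0,0,0]}]'
python3 -m inch '[{"dp":[0,0,0],"angular":[0,0,0]},{"dp":[0,0,0],"angular":[0,0,0]},{"dp":[0,0,0],"angular":[0,0,0]},{"dp":[0,0,0],"angular":[0,0,0]},{"dp":[0,0,0],"angular":[0,0,0]},{"dp":[0,0,0],"angular":[0,0,0]},{"dp":[0,0,0],"angular":[0,0,0]}]' 0 35
python3 -c "
from h import *
go([.5428,-.1980,.18],74.5)"
```

```text
time: 28.22
tool_pos: [0.5656, 0.1853, 0.0724]
tcp_rot: [180.0, 0.0, 74.5]
ft_force: [0.2, -0.4, 0.6]
width: 0.0686
time: 28.8
tool_pos: [0.5655, 0.1854, 0.0724]
tcp_rot: [180.0, 0.0, 74.5]
ft_force: [-0.5, 0.7, 1.2]
width: 0.0314
t 28.8 pos [0.5655 0.1854 0.0724] rot [179.99   0.    74.53] F [-0.5  0.7  1.2] w 0.0314
shift now cm [-37.56   8.04 -10.76] after turn [-37.55   8.06 -10.76] turn [0.    0.    0.001]
```

```bash

python3 -m inch '[{"dp":[0,0,-0.5],"angular":[0,0,0]},{"dp":[0,0,-1.5],"angular":[0,0,0]},{"dp":[0,0,-2],"angular":[0,0,0]},{"dp":[0,0,-2],"angular":[0,0,0]},{"dp":[0,0,-2],"angular":[0,0,0]},{"dp":[0,0,-2],"angular":[0,0,0]},{"dp":[0,0,-1],"angular":[0,0,0]},{"dp":[-1,0.2,0],"angular":[0,0,0]},{"dp":[-2,0.4,0],"angular":[0,0,0]},{"dp":[-3,0.6,0],"angular":[0,0,0]},{"dp":[-3,0.6,0],"angular":[0,0,0]},{"dp":[-3,0.7,0],"angular":[0,0,0]}]'
python3 -m inch '[{"dp":[-3,0.7,0],"angular":[0,0,0]},{"dp":[-3,0.7,0],"angular":[0,0,0]},{"dp":[-3,0.7,0],"angular":[0,0,0]},{"dp":[-3,0.7,0],"angular":[0,0,0]},{"dp":[-3,0.7,0],"angular":[0,0,0]},{"dp":[-3,0.7,0],"angular":[0,0,0]},{"dp":[-3,0.6,0],"angular":[0,0,0]},{"dp":[-2.5,0.5,0],"angular":[0,0,0]},{"dp":[-1.5,0.2,0],"angular":[0,0,0]},{"dp":[-0.5,0,0],"angular":[0,0,0]}]'
python3 -m inch '[{"dp":[0,0,0],"angular":[0,0,-0.113]},{"dp":[0,0,0],"angular":[0,0,-0.113]},{"dp":[0,0,0],"angular":[0,0,-0.113]},{"dp":[0,0,0],"angular":[0,0,-0.113]},{"dp":[0,0,0],"angular":[0,0,-0.113]},{"dp":[0,0,0],"angular":[0,0,-0.11]},{"dp":[0,0,0],"angular":[0,0,0]},{"dp":[0,0,0],"angular":[0,0,0]},{"dp":[0,0,0],"angular":[0,0,0]}]'
python3 -c "
from h import *
go([.5424,-.1970,.13],113.2)"
```

```text
time: 29.8
tool_pos: [0.5562, 0.0614, 0.1807]
tcp_rot: [-179.9, 0.1, 74.6]
ft_force: [-0.2, -0.4, -1.8]
width: 0.0315
time: 30.63
tool_pos: [0.541, -0.2003, 0.1806]
tcp_rot: [-179.9, 0.0, 74.4]
ft_force: [-0.0, -0.2, -1.3]
width: 0.0315
time: 31.38
tool_pos: [0.5422, -0.1969, 0.1818]
tcp_rot: [-180.0, -0.0, 113.0]
ft_force: [0.7, 0.2, -2.5]
width: 0.0318
t 31.38 pos [ 0.5422 -0.1969  0.1818] rot [-1.7997e+02 -4.0000e-02  1.1304e+02] F [ 0.7  0.2 -2.5] w 0.0318
shift now cm [-0.02  0.02  5.18] after turn [-0.01  0.01  5.18] turn [-0.001 -0.001 -0.003]
```

```bash

python3 -m inch '[{"dp":[-0.06,0.02,1],"angular":[0,0,0]},{"dp":[0,0,1.5],"angular":[0,0,0]},{"dp":[0,0,1.5],"angular":[0,0,0]},{"dp":[0,0,0.8],"angular":[0,0,0]},{"dp":[0,0,0.4],"angular":[0,0,0]},{"dp":[0,0,0],"angular":[0,0,0]},{"dp":[0,0,0],"angular":[0,0,0]},{"dp":[0,0,0],"angular":[0,0,0]}]'
python3 - <<'E'
from h import *
go([.5427,-.1975,.13],113.2)
b=imaging.capture("scene")[180:250,205:295]
cv2.imwrite("pics/near4.png",cv2.resize(b,None,fx=8,fy=8,interpolation=2))
s=ctrl.read_state()["tool_pos"]
for z in (s[2]-.0544,.062): print("tip expected",(np.array(w2px("scene",[s[0],s[1],z]))-[205,180])*8)
E
```

```text
time: 32.05
tool_pos: [0.5434, -0.1981, 0.1311]
tcp_rot: [179.9, 0.1, 113.2]
ft_force: [0.1, -0.4, -1.1]
width: 0.0316
t 32.05 pos [ 0.5434 -0.1981  0.1311] rot [1.7995e+02 7.0000e-02 1.1319e+02] F [ 0.1 -0.4 -1.1] w 0.0316
shift now cm [ 0.08 -0.04  0.11] after turn [ 0.08 -0.04  0.11] turn [ 0.001  0.001 -0.   ]
tip expected [190.288683   386.00259488]
tip expected [196.8501842  421.09131829]
```

View pics/near4.png

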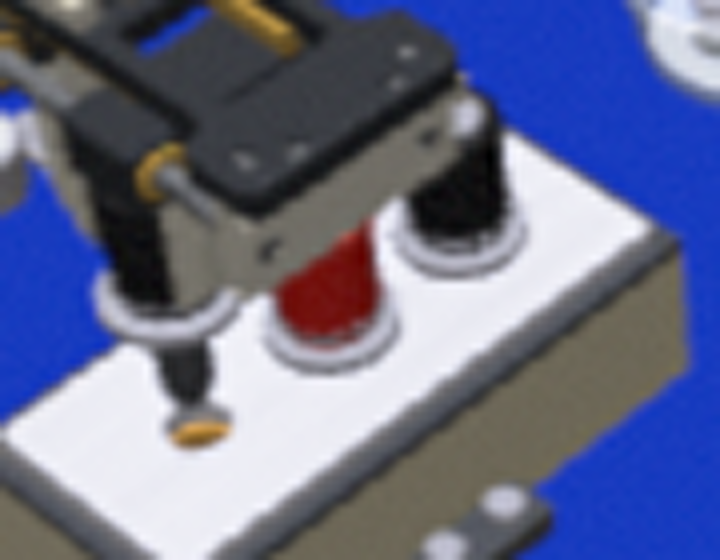

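Tip ~(187,393) heading for (194,425); the hole is at (198,425): about 1 mm. Same small correction, lowering.

```bash

python3 -m inch '[{"dp":[0.08,-0.04,0.4],"angular":[0,0,0]},{"dp":[0,0,0.4],"angular":[0,0,0]},{"dp":[0,0,0.4],"angular":[0,0,0]},{"dp":[0,0,0.3],"angular":[0,0,0]},{"dp":[0,0,0.2],"angular":[0,0,0]},{"dp":[0,0,0],"angular":[0,0,0]}]'
python3 -m inch '[{"dp":[0,0,0.15],"angular":[0,0,0]},{"dp":[0,0,0.15],"angular":[0,0,0]},{"dp":[0,0,0],"angular":[0,0,0]}]'
python3 -m inch '[{"dp":[0,0,0.15],"angular":[0,0,0]},{"dp":[0,0,0.15],"angular":[0,0,0]},{"dp":[0,0,0],"angular":[0,0,0]}]'
python3 -m inch '[{"dp":[0,0,0.15],"angular":[0,0,0]},{"dp":[0,0,0.15],"angular":[0,0,0]},{"dp":[0,0,0],"angular":[0,0,0]}]'
```

```text
time: 32.6
tool_pos: [0.542, -0.1971, 0.1126]
tcp_rot: [-180.0, -0.0, 113.2]
ft_force: [0.2, 0.1, -2.2]
width: 0.0312
time: 32.85
tool_pos: [0.5422, -0.1972, 0.1101]
tcp_rot: [-180.0, -0.0, 113.2]
ft_force: [0.3, -0.1, -1.6]
width: 0.0314
time: 33.1
tool_pos: [0.5421, -0.1972, 0.107]
tcp_rot: [-180.0, -0.0, 113.2]
ft_force: [0.4, -0.3, -0.5]
width: 0.0314
time: 33.35
tool_pos: [0.5421, -0.1972, 0.1039]
tcp_rot: [-180.0, -0.0, 113.2]
ft_force: [-0.3, 0.0, -1.6]
width: 0.0314
```

```bash

python3 -m inch '[{"dp":[0,0,0.15],"angular":[0,0,0]},{"dp":[0,0,0.15],"angular":[0,0,0]},{"dp":[0,0,0],"angular":[0,0,0]}]'
python3 -m inch '[{"dp":[0,0,0.15],"angular":[0,0,0]},{"dp":[0,0,0.15],"angular":[0,0,0]},{"dp":[0,0,0],"angular":[0,0,0]}]'
python3 -m inch '[{"dp":[0,0,0.15],"angular":[0,0,0]},{"dp":[0,0,0.15],"angular":[0,0,0]},{"dp":[0,0,0],"angular":[0,0,0]}]'
```

```text
time: 33.6
tool_pos: [0.5421, -0.1972, 0.1009]
tcp_rot: [-180.0, -0.0, 113.2]
ft_force: [0.5, -0.2, -0.9]
width: 0.0313
time: 33.85
tool_pos: [0.5421, -0.1972, 0.098]
tcp_rot: [-180.0, -0.0, 113.2]
ft_force: [0.9, 0.7, -1.9]
width: 0.0315
time: 34.1
tool_pos: [0.5421, -0.1972, 0.095]
tcp_rot: [-180.0, -0.0, 113.2]
ft_force: [0.2, 0.1, -1.3]
width: 0.0313
```

```bash

python3 -m inch '[{"dp":[0,0,0.2],"angular":[0,0,0]},{"dp":[0,0,0.2],"angular":[0,0,0]},{"dp":[0,0,0.2],"angular":[0,0,0]},{"dp":[0,0,0.2],"angular":[0,0,0]},{"dp":[0,0,0],"angular":[0,0,0]}]'
python3 -m inch '[{"dp":[0,0,0.2],"angular":[0,0,0]},{"dp":[0,0,0.15],"angular":[0,0,0]},{"dp":[0,0,0.15],"angular":[0,0,0]},{"dp":[0,0,0.1],"angular":[0,0,0]},{"dp":[0,0,0],"angular":[0,0,0]}]'
python3 -m inch '[{"dp":[0,0,0.1],"angular":[0,0,0]},{"dp":[0,0,0.1],"angular":[0,0,0]},{"dp":[0,0,0],"angular":[0,0,0]}]'
```

```text
time: 34.52
tool_pos: [0.542, -0.1971, 0.0867]
tcp_rot: [-180.0, -0.0, 113.2]
ft_force: [0.2, 0.1, -1.5]
width: 0.0316
time: 34.93
tool_pos: [0.5421, -0.1972, 0.081]
tcp_rot: [-180.0, -0.0, 113.2]
ft_force: [-0.0, 0.3, -2.4]
width: 0.0311
time: 35.18
tool_pos: [0.5422, -0.1972, 0.0791]
tcp_rot: [-180.0, -0.0, 113.2]
ft_force: [0.9, -0.4, -1.4]
width: 0.0314
```

```bash

python3 -m inch '[{"dp":[0,0,0.07],"angular":[0,0,0]},{"dp":[0,0,0],"angular":[0,0,0]}]'
python3 -m inch '[{"dp":[0,0,0.06],"angular":[0,0,0]},{"dp":[0,0,0],"angular":[0,0,0]}]'
```

```text
time: 35.35
tool_pos: [0.5422, -0.1973, 0.0785]
tcp_rot: [-180.0, 0.0, 113.2]
ft_force: [-0.8, -0.6, -2.0]
width: 0.0317
time: 35.52
tool_pos: [0.5423, -0.1973, 0.0784]
tcp_rot: [180.0, 0.0, 113.2]
ft_force: [-1.5, 0.8, 3.1]
width: 0.0311
```

Contact at the expected height. A last small press, then release, withdraw to the side and look.

```bash

python3 -m inch '[{"dp":[0,0,0.06],"angular":[0,0,0]},{"dp":[0,0,0],"angular":[0,0,0]}]'
python3 -m inch '[{"dp":[0,0,-0.1],"angular":[0,0,0]},{"dp":[0,0,0],"angular":[0,0,0]},{"dp":[0,0,0],"angular":[0,0,0]},{"dp":[0,0,0],"angular":[0,0,0]},{"dp":[0,0,0],"angular":[0,0,0]},{"dp":[0,0,-0.5],"angular":[0,0,0]},{"dp":[0,0,-1.5],"angular":[0,0,0]},{"dp":[0,0,-2.5],"angular":[0,0,0]},{"dp":[0,0,-3],"angular":[0,0,0]},{"dp":[0,0,-3],"angular":[0,0,0]},{"dp":[0,0,-1],"angular":[0,0,0]},{"dp":[0,0,0],"angular":[0,0,0]}]' 0.75 35
python3 -m inch '[{"dp":[-1.5,0,0],"angular":[0,0,0]},{"dp":[-2.5,0,0],"angular":[0,0,0]},{"dp":[-2.5,0,0],"angular":[0,0,0]},{"dp":[-2.5,0,0],"angular":[0,0,0]},{"dp":[-2,0,0],"angular":[0,0,0]},{"dp":[-1,0,0],"angular":[0,0,0]},{"dp":[0,0,0],"angular":[0,0,0]},{"dp":[0,0,0],"angular":[0,0,0]},{"dp":[0,0,0],"angular":[0,0,0]}]'
python3 - <<'E'
from h import *
b=imaging.capture("scene")
cv2.imwrite("pics/final.png",np.hstack([cv2.resize(b[150:250,190:290],None,fx=4,fy=4,interpolation=2),cv2.resize(b,None,fx=.625,fy=.625)[:,:].copy() if 0 else cv2.resize(b[120:320,180:480],(400,267)).__class__(0) if 0 else cv2.copyMakeBorder(cv2.resize(b[100:360,180:500],(400,325)),0,75,0,0,0)]))
E
```

```text
time: 35.68
tool_pos: [0.5423, -0.1973, 0.0784]
tcp_rot: [180.0, 0.0, 113.2]
ft_force: [-2.7, 1.3, 8.0]
width: 0.0313
time: 36.68
tool_pos: [0.5437, -0.198, 0.1968]
tcp_rot: [179.8, 0.3, 113.2]
ft_force: [-0.9, -0.8, 0.6]
width: 0.0692
time: 37.43
tool_pos: [0.589, -0.3065, 0.1922]
tcp_rot: [-179.9, -0.1, 113.2]
ft_force: [-0.1, -0.5, -0.7]
width: 0.0687
```

The viewer limit is reached, so I'll check numerically: the dark/red knob masks against their predicted projections.

```bash
python3 - <<'E'
from h import *
print(ctrl.read_state()["ft_force"].round(1))
b=imaging.capture("scene"); i=b.astype(int); B,G,R=i[...,0],i[...,1],i[...,2]
for n,p,mask in [("pin",(.5223,-.1502),(R>90)&(G<70)&(B<70)),("hl",(.5015,-.102),i.max(2)<60),("hr",(.5427,-.198),i.max(2)<60)]:
    a=np.array([w2px("scene",[*p,z]) for z in(.110,.067)]); u,v=a.mean(0)
    m=np.zeros(mask.shape,bool); m[int(v)-16:int(v)+17,int(u)-11:int(u)+12]=True
    ys,xs=np.nonzero(mask&m); print(n,"predicted top/bottom",a.round(1).tolist(),"mask cx %.1f cy %.1f rows %d-%d n %d"%(xs.mean(),ys.mean(),ys.min(),ys.max(),len(xs)))
# bystander check: changed pixels between start and now, away from bed, rack and arm
d=cv2.absdiff(b,cv2.imread("pics/scene0.png")).max(2)>40
n,l,st,c=cv2.connectedComponentsWithStats(d.astype(np.uint8))
print([(st[k].tolist()) for k in range(1,n) if st[k,4]>15])
E
```

```text
[ 0.4  0.  -0.6]
pin predicted top/bottom [[244.1, 205.8], [246.1, 218.9]] mask cx 245.1 cy 214.2 rows 205-221 n 155
hl predicted top/bottom [[260.7, 194.2], [262.2, 207.2]] mask cx 261.4 cy 202.7 rows 194-209 n 142
hr predicted top/bottom [[226.8, 217.9], [229.3, 230.9]] mask cx 228.1 cy 226.5 rows 218-233 n 152
[[0, 0, 79, 111, 3915], [84, 0, 130, 233, 13210], [214, 0, 105, 109, 3332], [197, 39, 14, 26, 143], [219, 44, 13, 18, 113], [12, 108, 17, 16, 107], [394, 171, 17, 25, 305], [370, 175, 18, 23, 309], [347, 177, 17, 24, 314], [254, 190, 17, 25, 326], [237, 201, 18, 26, 354], [220, 214, 19, 25, 354]]
```

All three knobs are at their predicted places, and the only changed areas are the arm, the rack knobs and the bed. Handing in.

```bash
python3 -c "
from h import *
print(ctrl.hand_in())"
```

```text
the job is handed in; nothing more can be done
None
```

The drift pin is home in the middle hole and a black bolt is home in each outer hole. I handed the job in at about 37 s of the 72 s allowed; no verdict was reported.

- **Pin:** The top picture showed the carrier about 6–7 mm off towards one end. I entered the nose there, moved it to the cover hole's centre with the carrier following, and lowered until the flange met the cover at 0.062 m.
- **Forces:** Every seating push read 10 N or less, and lateral readings stayed around 3 N.
- **Regrip:** I regripped the first bolt once in its rack slot because the gripper had closed 3 mm off centre.

**Last checks**
- Seat heights at contact were as expected for all three.
- In the final picture each knob was within about 1 pixel (about 2 mm) of its predicted place.
- The final force reading was near zero, with the gripper well clear.
- The viewer refused the final picture because the 12-picture limit was used up, so I ran this last check numerically and not by eye.
- Compared with the start, only the arm, rack and bed areas had changed. The arm covered part of that view, so the loupe area could not be fully compared.

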